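# Tip a chassis plate out of its pocket and file it in the rack

## Task

The large aluminium chassis plate lies flush in the pocket of the plywood parts block, where no finger can get at its edges. Press down the end that lies over the open well until the plate drops into the well and leans there with its other end sticking up; then pinch it by that raised end, lift it out and stand it on end in the one empty slot of the plywood rack. Lower it right to the floor of the slot before letting go rather than dropping it, and leave the loose wheel and battery holder between block and rack where they are.

Things in the scene. Friction and masses are not known exactly. Their poses are not given: they have to be found in the camera images.
- plate_mid (a point): centre (half-way through the thickness) of the loose flat aluminium plate, 150 long (its x) x 84 wide (y) x 6 thick (z), about 0.2 kg, with dark screw holes. At the start it lies level in the block's pocket, its top flush with the block's top, 69 above the bench, its +x end over the well; the pocket's walls stand 1 to 2 mm from its edges
- block: fixed plywood parts block, 180 (its x) x 116 (y) x 69 high; origin at the centre of its underside, z up. A ledge 63 high from x = -90 to +24 carries the plate, with pocket walls 6 high at both sides and the -x end. From x = 24 to 74 is the well, 50 wide, open at both sides (y), floor 3 above the bench. At x = 74 to 90 a wall 69 high; the plate's end stops about 3 short of it
- well (a point): point over the middle of the block's well, 49 mm along the block's +x from its origin, 69 above the bench; axes as the block's. Pressed down here, the plate pivots on the ledge's edge (block x = 24). Once tipped past about 30 degrees it does not fall back but leans on that edge, +x end low by the wall, -x end raised and free, at 30 to 50 degrees from level (50: on the well's floor)
- rack: fixed plywood rack, 128 (its x) x 116 (y) x 68 high; origin at the centre of its underside, z up. Four dividers 14 thick and 68 high make three slots, centres at x = -38, 0 and 38, each 24 wide (x) and 100 long (y), floor 8 above the bench, end walls 42 high. Two slots hold small aluminium plates, fixed, up to 86 above the bench; one, which varies, is empty
- free_slot (a point): centre of the floor of the rack's empty slot (8 mm above the bench), marked by a grey felt strip; axes as the rack's: x across the slot (24 wide), y along it, z up
- wheel: loose bystander: black rubber wheel with a hub, lying flat, 64 across, 26 high; origin at the centre of its underside. To be left where it is
- holder: loose bystander: black open battery holder 62 x 58 x 16 high; origin at the centre of its underside. To be left where it is
Not all that is in view belongs to the job. What is shaped like the block but red is not meant.

How it is judged:
By the outcome, as a careful person would: the job done as asked, in the order asked, and still so for the second after the job is handed in, with the robot touching nothing.
It also fails if it takes over 51 s, if anything falls off the work surface, if the arm or the gripper's body presses on something with over 40 N, if the wrist force passes 120 N, or if a joint passes its speed limit or range.

## Robot

A 6-joint arm with a two-finger parallel gripper is mounted at the origin on the work surface. World frame = base frame: x ahead of the robot, y to its left, z up, the work surface at z = 0. Lengths are in mm, angles in rad, forces in N, time in s.
With the tool pointing down it reaches from about 375 to 925 mm from the base axis. Payload 5.7 kg.
Tool frame: the origin (TCP) lies between the finger pads; the fingertips stand 8 mm ahead of it and the grasp point (between the pads) lies 11 mm behind it; z points along the fingers, y is the line along which they close (so a half turn about z gives the same grasp; the last joint's range is limited). The gripper opens to 88 mm and grips with 3 to 60 N. Pads are 20 mm wide; open, the fingers measure 115 mm over their backs; the gripper's body (75 mm by 178 mm) begins 61 mm behind the grasp point.
Start: joints at [-1.323, 0.359, 1.51, -0, 1.272, -0.115], TCP at [212.919, -560.918, 230.623] pointing down, gripper open.
Joint ranges: [-2.97, 2.97], [-1.01, 2.36], [0.21, 2.38], [-0.96, 4.11], [0.2, 2.71], [-2.98, 2.98]. Speed limits (rad/s): [2.39, 2.39, 3.14, 3.14, 3.14, 3.14].

## Interface

Orientations are given as a 3x3 rotation matrix whose columns are the frame's x, y, z axes.
In Python, from rig import sensors, cams, ctrl gives the robot as it stands.
- The arm moves only by the tool step_arm, never from a script. Its arguments are lists of equal length, an entry for each row: "hand": the gripper command: -1 is fully open, 1 is shut, values between are in proportion; "slide": the shift along the tool's x, y, z in m, a list of three; "yaw": the turn about the tool's z in rad. A call has 1 to 10 rows; each row shifts and turns the commanded pose from where the row before left it, along the tool's axes as they then stand; what a row does not reach is not made up. A row lasts 1/8 s, in which the tool goes at most 62.5 mm and 10.7 degrees, less where a joint would pass 70% of its speed; a pose out of reach is approached as far as the arm can. A call is refused whole if a number of a shift passes 0.0625 or a number of a turn 0.188, either way. A call with a gripper value outside its range is refused whole. The fingers move at their own pace and stop on an object; "force" is the grip in N (left out, the last holds). Time passes only in rows, so rows that do not move let the fingers close. It gives the time, the measured TCP pose, the force, the opening and the grip force at its end, in the units of the state.
- sensors.state(): the state, without advancing time (a new reading comes with each control period).
- cams.get_image(name): name is "side" or "top" or "wrist"; returns (picture, depth): 420x560x3 uint8, blue, green, red; 420x560 float32, mm along the optical axis (not along the pixel's ray), 0 where there is no reading.
- cams.get_calibration(name): a dict with "camera_matrix" (3x3 intrinsics, pixels), "world_to_cam" (4x4, takes a point from world to camera coordinates); the wrist camera has in their place "hand_eye" (4x4, takes a point from camera to tool coordinates, whose origin is the TCP and whose axes are the flange's). Camera axes: x right, y down, z forward; pixel columns grow to the right and rows downward; lengths in mm; the calibration is good to about 2 mm. A picture is of the moment at which its call begins: read the wrist's pose just before it. get_calibration takes no time and is no camera call.
- ctrl.sign_off(): hands the job in; it is judged then, once.
The state is a dict: "t": time; "q": joint angles; "joint_vel": joint speeds; "effort": joint torques, N m; "position": TCP position; "tcp_rot": TCP orientation; "force": force on the tool from outside, world axes, zero at the start; "moment": the same for the moment, N m; "grip_width": finger opening in mm; "grip_force": force on a finger pad.
Only numpy, scipy, OpenCV 4.12 (cv2) and the standard library are available. Lean on these libraries where they do the work, as an engineer would, in place of code of your own. Each camera call takes 0.05 s, during which the arm holds its last target. There are 200 camera calls.

## Working session

There is one attempt and no reset: what is moved stays moved. The work goes in short steps, Python scripts to look and compute and a tool call to move; the robot and the scene stay as the last step left them, time stands still between calls to the robot, and variables do not carry over. Pictures are saved under pics/ and viewed, at most 10 in all, crops included, and the job is handed in when it is done.

Besides the shell and the picture viewer there is one more tool, called as name(argument=value, ...), one argument or row to a line, values as JSON. step_arm: Moves the arm, as the interface text tells. Its arguments: {"type":"object","properties":{"hand":{"type":"array"},"slide":{"type":"array"},"yaw":{"type":"array"},"force":{"type":"number"}},"required":["hand","slide","yaw"]}

```bash
ls; mkdir -p pics; python3 - <<'E'
from rig import sensors,cams,ctrl
import cv2,numpy as np
s=sensors.state();print(s['t'],s['position'],np.round(s['tcp_rot'],3).tolist(),s['grip_width'])
for n in('top','side'):
    im,d=cams.get_image(n);cv2.imwrite(f'pics/{n}0.png',im);np.save(f'pics/{n}0d.npy',d)
    c=cams.get_calibration(n);print(n,np.round(c['camera_matrix'],1).tolist(),np.round(c['world_to_cam'],3).tolist())
print(np.round(cams.get_calibration('wrist')['hand_eye'],3).tolist(),np.round(cams.get_calibration('wrist')['camera_matrix'],1).tolist())
E
```

```text
pics
0.0 [ 212.75173278 -560.30181486  229.81828739] [[0.935, 0.355, -0.0], [0.355, -0.935, 0.002], [0.0, -0.002, -1.0]] 88.09545695547541
top [[488.2, 0.0, 273.9], [0.0, 488.2, 211.8], [0.0, 0.0, 1.0]] [[0.053, -0.999, 0.005, -10.308], [-0.978, -0.053, -0.202, 486.635], [0.201, 0.006, -0.979, 782.515], [0.0, 0.0, 0.0, 1.0]]
side [[514.1, 0.0, 277.9], [0.0, 514.1, 205.8], [0.0, 0.0, 1.0]] [[-0.977, -0.214, 0.005, 475.014], [-0.162, 0.726, -0.669, 129.076], [0.14, -0.654, -0.744, 883.744], [0.0, 0.0, 0.0, 1.0]]
[[-0.001, -0.954, -0.3, 82.88], [1.0, -0.001, 0.001, -0.409], [-0.001, -0.3, 0.954, -154.293], [0.0, 0.0, 0.0, 1.0]] [[332.4, 0.0, 281.0], [0.0, 332.4, 207.4], [0.0, 0.0, 1.0]]
```

View pics/top0.png

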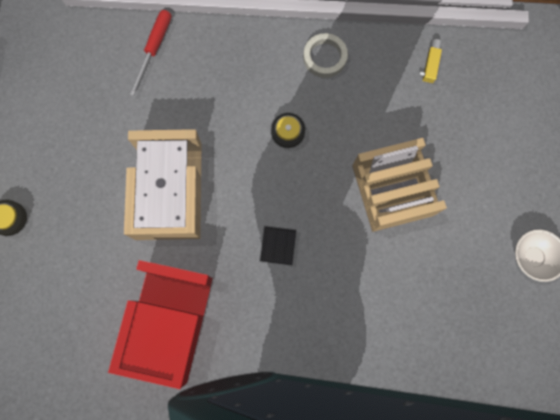

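View pics/side0.png

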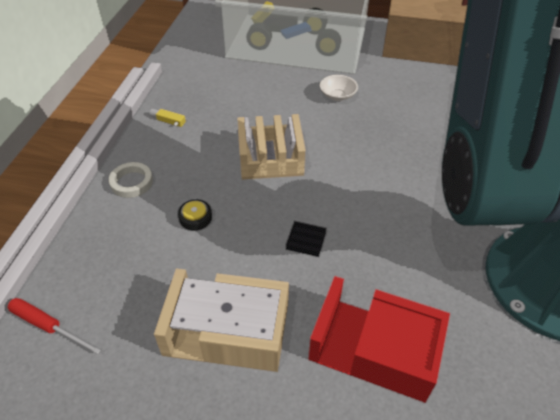

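The top view shows the plywood block with the plate at (161,184), well end upward, toward world +x. The wheel is at (288,130) and the holder at (278,245). The rack is at (400,185), and its middle slot looks empty. Things I could mistake for the block or plate:
- the red block at (160,320)
- the small rack plates at (396,157) and (410,205)
- a second wheel at (8,217)

I choose the plate at (161,184).

```bash
cat > h.py <<'E'
from rig import sensors,cams,ctrl
import cv2,numpy as np
def cloud(d,n):
    c=cams.get_calibration(n);K=c['camera_matrix'];T=np.linalg.inv(c['world_to_cam'])
    v,u=np.mgrid[:420,:560]
    p=np.stack([(u-K[0,2])/K[0,0]*d,(v-K[1,2])/K[1,1]*d,d],-1)
    return p@T[:3,:3].T+T[:3,3]
def onplane(px,n,z):
    c=cams.get_calibration(n);K=np.array(c['camera_matrix']);T=np.linalg.inv(c['world_to_cam'])
    r=np.c_[np.asarray(px,float),np.ones(len(px))]@np.linalg.inv(K).T@T[:3,:3].T
    return T[:3,3]+r*((z-T[2,3])/r[:,2])[:,None]
E
python3 - <<'E'
from h import *
for n,pc,bb,rb in(('top',(161,184),(115,120,215,245),(350,130,450,235)),('side',(228,308),(150,265,300,370),(232,108,312,182))):
    im=cv2.imread(f'pics/{n}0.png');P=cloud(np.load(f'pics/{n}0d.npy'),n)
    hsv=cv2.cvtColor(im,cv2.COLOR_BGR2HSV)
    def rect(m,z,bb):
        w=np.zeros(m.shape,np.uint8);x0,y0,x1,y1=bb;w[y0:y1,x0:x1]=m[y0:y1,x0:x1]
        pts=onplane(np.argwhere(w)[:,::-1],n,z)[:,:2].astype(np.float32);r=cv2.minAreaRect(pts)
        print(n,len(pts),'rect',np.round(r[0],1),np.round(r[1],1),round(r[2],2),np.round(cv2.boxPoints(r)).tolist());return w
    pl=(hsv[...,1]<45)&(hsv[...,2]>150)
    pl=cv2.morphologyEx(pl.astype(np.uint8),cv2.MORPH_CLOSE,np.ones((9,9)))
    nl,lab=cv2.connectedComponents(pl);print('plate z',np.median(P[...,2][lab==lab[pc[1],pc[0]]]))
    rect(lab==lab[pc[1]-9,pc[0]-9],69,bb)
    wood=(hsv[...,1]>50)&(hsv[...,0]<30)
    for b,z in((bb,69),(rb,68)):
        rect(wood&(abs(P[...,2]-z)<6),z,b)
    for nm,q in(('holder',[(278,245)] if n=='top' else [(306,238)]),('wheel',[(288,130)] if n=='top' else [(194,212)])): print(nm,onplane(q,n,20).round())
im=cv2.imread('pics/top0.png');cs=[im[110:260,100:240],im[120:245,340:465]]
cv2.imwrite('pics/crop.png',np.hstack([cv2.resize(c,(400,400),interpolation=2) for c in cs]))
E
```

```text
plate z 69.42315385111283
top 4437 rect [521.5 217.3] [152.1 101.5] 4.05 [[442.0, 263.0], [449.0, 161.0], [601.0, 172.0], [594.0, 273.0]]
top 2250 rect [526.  209.8] [181.2 117.1] 4.27 [[431.0, 261.0], [440.0, 145.0], [621.0, 158.0], [612.0, 275.0]]
top 2298 rect [ 548.1 -195.3] [128.9 118.4] 17.67 [[469.0, -158.0], [505.0, -271.0], [627.0, -232.0], [592.0, -119.0]]
holder [[434.   6.  20.]]
wheel [[647.  -2.  20.]]
plate z 68.28969689624034
side 5742 rect [516.8 201.6] [164.3 103.1] 4.12 [[431.0, 247.0], [439.0, 144.0], [603.0, 156.0], [595.0, 259.0]]
side 2614 rect [523.7 212.3] [179.9 119.1] 4.33 [[430.0, 265.0], [439.0, 146.0], [618.0, 160.0], [609.0, 278.0]]
side 1100 rect [ 545.4 -191.3] [127.6 122.4] 17.66 [[466.0, -152.0], [503.0, -269.0], [625.0, -230.0], [588.0, -114.0]]
holder [[431.  16.  20.]]
wheel [[646.   1.  20.]]
```

View pics/crop.png

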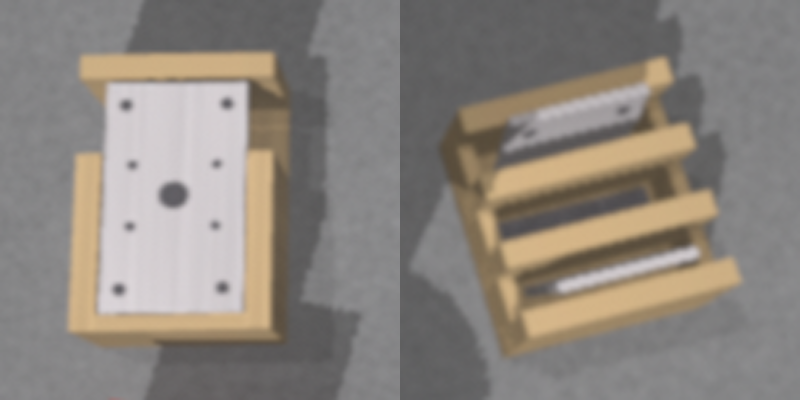

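The crop shows the plate lying flush in the plywood block, with its +x end up toward the wall. In the rack the two outer slots hold plates, and the middle slot, crop (575,215), is empty and has the felt strip. Both views agree: block at (525,211) with yaw 4.3°, free slot at (547,-193.5) with yaw 17.7°. I'm moving to the well with the gripper shut.

step_arm(
  hand=[1,1,1,1,1,1,1,1,1,1],
  slide=[
    [0,0,0],
    [0,0,0],
    [0.0236,-0.0414,0],
    [0.0236,-0.0414,0],
    [0.0236,-0.0414,0],
    [0.0236,-0.0414,0],
    [0.0236,-0.0414,0],
    [0.0236,-0.0414,0],
    [0.0236,-0.0414,0],
    [0.0236,-0.0414,0],
  ],
  yaw=[0.144,0.144,0,0,0,0,0,0,0,0],
  force=20,
)

```text
t: 1.35
position: [376.7, -215.0, 230.5]
tcp_rot: [[0.997, 0.074, -0.0], [0.074, -0.997, 0.0], [-0.0, -0.0, -1.0]]
force: [0.4, -0.3, 0.0]
grip_width: 0.5
grip_force: 0.0
```

step_arm(
  hand=[1,1,1,1,1,1,1,1,1,1],
  slide=[
    [0.0236,-0.0414,0],
    [0.0236,-0.0414,0],
    [0.0236,-0.0414,0],
    [0.0236,-0.0414,0],
    [0.0236,-0.0414,0],
    [0.0236,-0.0414,0],
    [0.0236,-0.0414,0],
    [0.0236,-0.0414,0],
    [0.0236,-0.0414,0],
    [0.0236,-0.0414,0],
  ],
  yaw=[0,0,0,0,0,0,0,0,0,0],
)

```text
t: 2.6
position: [581.1, 215.4, 230.2]
tcp_rot: [[0.997, 0.075, -0.001], [0.075, -0.997, -0.0], [-0.001, 0.0, -1.0]]
force: [0.3, -0.5, -0.3]
grip_width: 0.2
grip_force: 0.0
```

step_arm(
  hand=[1,1,1,1,1,1],
  slide=[
    [0,0,0.05],
    [0,0,0.05],
    [0,0,0.035],
    [0,0,0.012],
    [0,0,0.004],
    [0,0,0.004],
  ],
  yaw=[0,0,0,0,0,0],
)

```text
t: 3.35
position: [582.1, 214.2, 77.0]
tcp_rot: [[0.997, 0.075, 0.003], [0.075, -0.997, 0.001], [0.003, -0.001, -1.0]]
force: [0.8, -0.1, 2.2]
grip_width: 0.2
grip_force: 1.0
```

step_arm(
  hand=[1,1,1,1,1,1],
  slide=[
    [0,0,0.004],
    [0,0,0.004],
    [0,0,0.004],
    [0,0,0.004],
    [0,0,0.003],
    [0,0,0],
  ],
  yaw=[0,0,0,0,0,0],
)

```text
t: 4.1
position: [580.4, 213.9, 56.1]
tcp_rot: [[0.997, 0.075, -0.001], [0.075, -0.997, -0.0], [-0.001, 0.0, -1.0]]
force: [1.6, 0.2, 1.9]
grip_width: 0.4
grip_force: 0.7
```

```bash
python3 - <<'E'
from h import *
im,d=cams.get_image('side');cv2.imwrite('pics/side1.png',cv2.resize(im[160:400,60:380],(800,600)))
E
```

```text
(no output)
```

View pics/side1.png

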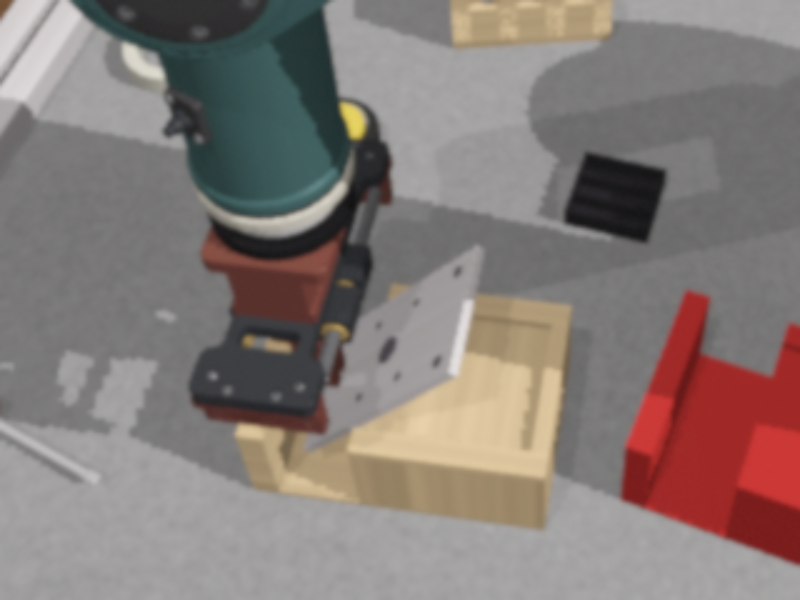

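The plate is tipped to about 45°, with its raised end at about (465,320) in the crop. I'll withdraw straight up and measure it.

step_arm(
  hand=[1,1,1,1,1],
  slide=[
    [0,0,-0.01],
    [0,0,-0.05],
    [0,0,-0.06],
    [0,0,-0.06],
    [0,0,0],
  ],
  yaw=[0,0,0,0,0],
)

```text
t: 4.78
position: [583.9, 214.8, 243.2]
tcp_rot: [[0.997, 0.075, 0.01], [0.075, -0.997, 0.003], [0.011, -0.002, -1.0]]
force: [-0.3, -0.1, 0.1]
grip_width: 0.2
grip_force: 0.0
```

```bash
cat > m.py <<'E'
from h import *
ct,st=np.cos(np.radians(4.3)),np.sin(np.radians(4.3))
def blk(P): d=P-np.array([525,211,0]); return np.stack([d[...,0]*ct+d[...,1]*st,-d[...,0]*st+d[...,1]*ct,P[...,2]],-1)
def fit(n,save=None):
    im,d=cams.get_image(n)
    if save: cv2.imwrite(save,im)
    B=blk(cloud(d,n));hsv=cv2.cvtColor(im,cv2.COLOR_BGR2HSV)
    m=(hsv[...,1]<50)&(hsv[...,2]>90)&(abs(B[...,1])<50)&(B[...,0]>-60)&(B[...,0]<40)&(B[...,2]>75)&(B[...,2]<140)&(d>0)
    p=B[m];c=np.median(p,0)
    for _ in range(5):
        c=p.mean(0);u,s,v=np.linalg.svd(p-c,full_matrices=False);nn=v[2]*np.sign(v[2][2]);r=(p-c)@nn;k=abs(r)<3
        if k.all():break
        p=p[k]
    h=B[m];
    print(n,len(p),'n',nn.round(3),'tilt',np.degrees(np.arccos(nn[2])).round(1),'c',c.round(1),'x/y/z 1-99%',np.percentile(p,[1,99],axis=0).round(1).tolist())
E
python3 - <<'E'
from m import *
print(sensors.state()['position'])
fit('top');fit('side','pics/side2.png')
im=cv2.imread('pics/side2.png');cv2.imwrite('pics/side2c.png',cv2.resize(im[160:400,60:380],(800,600)))
E
```

```text
[583.94058524 214.83931292 243.24635598]
top 1667 n [ 0.587 -0.002  0.81 ] tilt 35.9 c [-16.3  -2.3 101.3] x/y/z 1-99% [[-47.3, -42.9, 75.7], [19.4, 38.9, 123.0]]
side 1986 n [0.59  0.003 0.808] tilt 36.1 c [-18.3   2.1 100.3] x/y/z 1-99% [[-48.8, -41.7, 75.5], [16.0, 41.5, 121.9]]
```

View pics/side2c.png

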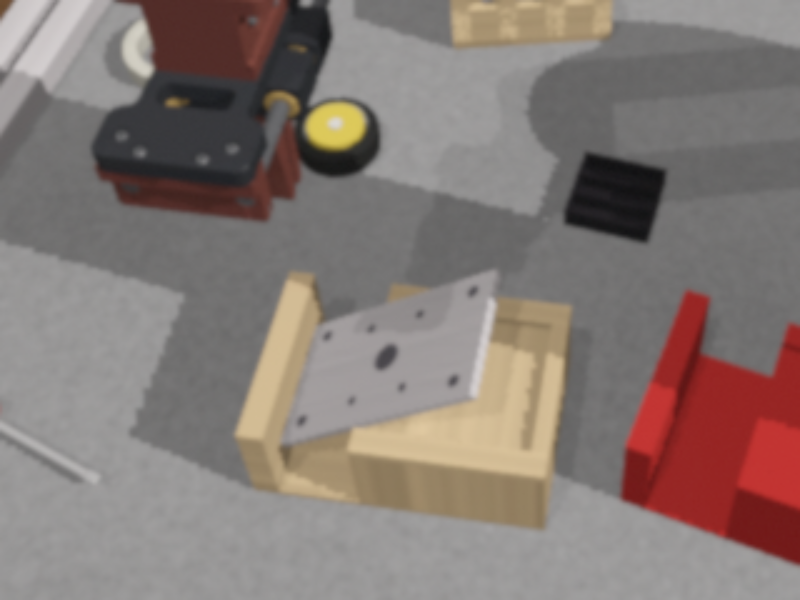

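The plate leans at 36°, with its raised top edge at block x≈-49, z≈123 and its low end against the wall. Next I'll turn the gripper 90°, straddle the raised end, and nudge it more upright with the near finger before pinching it on its faces.

```bash
python3 - <<'E'
from h import *
s=sensors.state();print(np.round(s['q'],2),s['position'].round(1) if hasattr(s['position'],'round') else s['position'])
c,a=-28,np.radians(4.3)
print(525+c*np.cos(a),211+c*np.sin(a))
E
```

```text
[0.24 0.38 1.46 0.   1.3  1.74] [580.6 213.9 237.6]
497.07881626129677 208.90059564886283
```

step_arm(
  hand=[-1,-1,-1,-1,-1,-1,-1,-1,-1,-1],
  slide=[
    [-0.042,-0.001,0],
    [-0.042,0,0],
    [0,0,0],
    [0,0,0],
    [0,0,0],
    [0,0,0],
    [0,0,0],
    [0,0,0],
    [0,0,0],
    [0,0,0],
  ],
  yaw=[0,-0.1745,-0.1745,-0.1745,-0.1745,-0.1745,-0.1745,-0.1745,-0.1745,-0.1745],
)

```text
t: 6.12
position: [495.2, 208.2, 234.4]
tcp_rot: [[-0.08, 0.997, -0.005], [0.997, 0.08, -0.001], [-0.001, -0.005, -1.0]]
force: [0.4, 0.9, -0.2]
grip_width: 87.7
grip_force: 0.0
```

step_arm(
  hand=[-1,-1,-1,-1,-1],
  slide=[
    [0,0,0.05],
    [0,0,0.05],
    [0,0,0.03],
    [0,0,0.01],
    [0,0,0],
  ],
  yaw=[0,0,0,0,0],
)

```text
t: 6.75
position: [496.0, 208.4, 95.7]
tcp_rot: [[-0.074, 0.997, -0.003], [0.997, 0.074, -0.001], [-0.0, -0.003, -1.0]]
force: [0.4, -0.1, 0.3]
grip_width: 87.8
grip_force: 0.0
```

step_arm(
  hand=[-1,-1,-1,-1,-1,-1],
  slide=[
    [0,0.01,0],
    [0,0.007,0],
    [0,0.007,0],
    [0,0.007,0],
    [0,0.007,0],
    [0,0,0],
  ],
  yaw=[0,0,0,0,0,0],
)

```text
t: 7.5
position: [520.1, 209.8, 95.2]
tcp_rot: [[-0.074, 0.997, -0.028], [0.997, 0.074, -0.004], [-0.002, -0.028, -1.0]]
force: [-29.7, -0.9, 25.3]
grip_width: 87.9
grip_force: 15.7
```

step_arm(
  hand=[-1,-1,-1,-1],
  slide=[
    [0,0.007,0],
    [0,0.007,0],
    [0,0.007,0],
    [0,0,0],
  ],
  yaw=[0,0,0,0],
)

```text
t: 8.0
position: [519.9, 209.3, 92.8]
tcp_rot: [[-0.074, 0.995, -0.068], [0.997, 0.073, -0.009], [-0.004, -0.068, -0.998]]
force: [-71.6, -1.2, 54.9]
grip_width: 88.1
grip_force: 37.3
```

```bash
python3 - <<'E'
from m import *
fit('top');fit('side','pics/side3.png')
im=cv2.imread('pics/side3.png');cv2.imwrite('pics/side3c.png',cv2.resize(im[160:400,60:380],(800,600)))
E
```

```text
top 646 n [ 0.587 -0.003  0.809] tilt 36.0 c [-11.8 -26.3  97.7] x/y/z 1-99% [[-46.6, -43.7, 75.8], [18.6, 24.1, 122.8]]
side 1539 n [0.593 0.005 0.805] tilt 36.4 c [-15.    8.9  97.6] x/y/z 1-99% [[-47.8, -40.9, 75.5], [15.2, 40.9, 121.2]]
```

View pics/side3c.png

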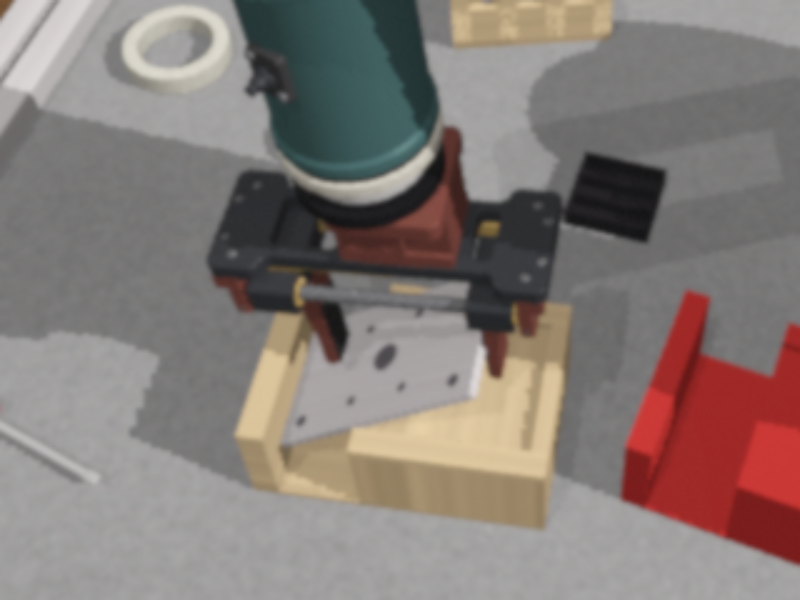

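The plate has jammed: it wedged against the well wall at 71 N, still at 36°. The finger at (495,355) in the crop is against the edge. I'll back off at once, then roll the edge up along an arc, raising and pushing together.

step_arm(
  hand=[-1,-1,-1,-1,-1],
  slide=[
    [0,-0.007,0],
    [0,-0.007,0],
    [0,-0.007,0],
    [0,-0.005,0],
    [0,0,0],
  ],
  yaw=[0,0,0,0,0],
)

```text
t: 8.72
position: [520.2, 209.9, 96.0]
tcp_rot: [[-0.075, 0.997, -0.018], [0.997, 0.074, -0.003], [-0.002, -0.018, -1.0]]
force: [-21.4, -1.6, 15.5]
grip_width: 88.0
grip_force: 10.4
```

step_arm(
  hand=[-1,-1,-1,-1,-1,-1],
  slide=[
    [0,-0.006,0],
    [0,0,-0.004],
    [0,0.002,-0.005],
    [0,0.003,-0.005],
    [0,0.003,-0.005],
    [0,0,0],
  ],
  yaw=[0,0,0,0,0,0],
)

```text
t: 9.48
position: [533.0, 211.4, 116.3]
tcp_rot: [[-0.074, 0.997, 0.002], [0.997, 0.074, 0.001], [0.0, 0.002, -1.0]]
force: [0.5, 0.5, -0.4]
grip_width: 88.1
grip_force: 0.0
```

```bash
python3 - <<'E'
from m import *
fit('side','pics/side4.png')
E
```

```text
side 1336 n [0.714 0.004 0.7  ] tilt 45.5 c [ -6.6   6.4 101.5] x/y/z 1-99% [[-33.1, -40.1, 75.5], [18.5, 41.3, 127.0]]
```

step_arm(
  hand=[-1,-1,-1,-1,-1,-1,-1],
  slide=[
    [0,0.003,-0.004],
    [0,0.004,-0.004],
    [0,0.004,-0.003],
    [0,0.004,-0.003],
    [0,0.004,-0.002],
    [0,0.004,-0.002],
    [0,0,0],
  ],
  yaw=[0,0,0,0,0,0,0],
)

```text
t: 10.4
position: [555.1, 213.0, 133.8]
tcp_rot: [[-0.074, 0.997, 0.0], [0.997, 0.074, 0.0], [0.0, 0.0, -1.0]]
force: [-1.6, -0.2, 0.7]
grip_width: 87.9
grip_force: 0.6
```

```bash
python3 - <<'E'
from m import *
fit('side','pics/side5.png')
im=cv2.imread('pics/side5.png');cv2.imwrite('pics/side5c.png',cv2.resize(im[160:400,60:380],(800,600)))
E
```

```text
side 880 n [0.827 0.007 0.562] tilt 55.8 c [  7.6   7.5 103.9] x/y/z 1-99% [[-12.6, -40.6, 75.6], [26.9, 41.2, 131.2]]
```

View pics/side5c.png

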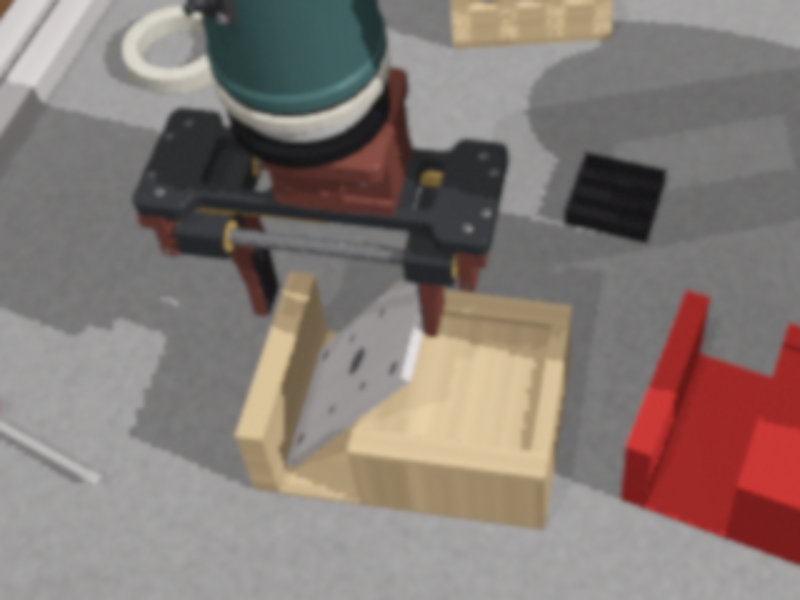

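The plate is now at 56°, with its raised edge at about (412,350) in the crop and the finger just catching it. I'll lower a little for a deeper grip, then close in stages with a gentle force.

step_arm(
  hand=[-1,-1,-1,-0.8,-0.6,-0.4,-0.4],
  slide=[
    [0,0,0.005],
    [0,0,0.005],
    [0,0,0.005],
    [0,0,0],
    [0,0,0],
    [0,0,0],
    [0,0,0],
  ],
  yaw=[0,0,0,0,0,0,0],
  force=10,
)

```text
t: 11.32
position: [555.1, 213.1, 118.9]
tcp_rot: [[-0.074, 0.997, 0.001], [0.997, 0.074, 0.0], [0.0, 0.001, -1.0]]
force: [-0.9, -0.7, 0.8]
grip_width: 61.6
grip_force: 0.5
```

```bash
python3 - <<'E'
from m import *
fit('side','pics/side6.png')
E
```

```text
side 640 n [0.879 0.01  0.476] tilt 61.6 c [ 18.8  11.9 108.2] x/y/z 1-99% [[0.5, -38.9, 75.6], [36.4, 41.6, 138.6]]
```

Good: the plate is at 61.6° and top z is about 139. I'll keep closing.

step_arm(
  hand=[-0.2,0,0.2,0.4,0.6,0.8,1,1],
  slide=[
    [0,0,0],
    [0,0,0],
    [0,0,0],
    [0,0,0],
    [0,0,0],
    [0,0,0],
    [0,0,0],
    [0,0,0],
  ],
  yaw=[0,0,0,0,0,0,0,0],
  force=12,
)

```text
t: 12.38
position: [555.8, 213.1, 119.1]
tcp_rot: [[-0.074, 0.997, 0.002], [0.997, 0.074, 0.0], [0.0, 0.002, -1.0]]
force: [1.6, -0.3, 1.2]
grip_width: 16.7
grip_force: 11.3
```

```bash
python3 - <<'E'
from m import *
fit('side','pics/side7.png')
E
```

```text
side 100 n [0.961 0.068 0.267] tilt 74.5 c [ 33.8  31.7 119.3] x/y/z 1-99% [[26.3, -13.2, 92.5], [39.9, 42.0, 139.2]]
```

step_arm(
  hand=[1,1,1,1,1,1],
  slide=[
    [0,0,-0.004],
    [0,0,-0.006],
    [0,0,-0.008],
    [0,0,-0.01],
    [0,0,-0.01],
    [0,0,0],
  ],
  yaw=[0,0,0,0,0,0],
  force=20,
)

```text
t: 13.18
position: [555.5, 213.2, 157.8]
tcp_rot: [[-0.074, 0.997, 0.002], [0.997, 0.074, 0.001], [0.0, 0.002, -1.0]]
force: [-0.5, 0.7, -1.5]
grip_width: 5.9
grip_force: 20.0
```

The plate is held flat between the pads (opening 5.9 mm) and hangs vertically. I'll lift it clear and carry it to above the free slot.

step_arm(
  hand=[1,1,1,1,1],
  slide=[
    [0,0,-0.025],
    [0,0,-0.035],
    [0,0,-0.03],
    [0,0,0],
    [0,0,0],
  ],
  yaw=[0,0,0,-0.117,-0.117],
  force=30,
)

```text
t: 13.8
position: [554.8, 213.0, 247.0]
tcp_rot: [[-0.307, 0.952, 0.0], [0.952, 0.307, 0.0], [0.0, 0.0, -1.0]]
force: [0.2, -0.8, -1.4]
grip_width: 5.9
grip_force: 30.0
```

step_arm(
  hand=[1,1,1,1,1,1,1,1,1,1],
  slide=[
    [-0.0385,-0.0132,0],
    [-0.0385,-0.0132,0],
    [-0.0385,-0.0132,0],
    [-0.0385,-0.0132,0],
    [-0.0385,-0.0132,0],
    [-0.0385,-0.0132,0],
    [-0.0385,-0.0132,0],
    [-0.0385,-0.0132,0],
    [-0.0385,-0.0132,0],
    [-0.0385,-0.0132,0],
  ],
  yaw=[0,0,0,0,0,0,0,0,0,0],
)

```text
t: 15.05
position: [545.5, -195.1, 246.3]
tcp_rot: [[-0.304, 0.953, -0.001], [0.953, 0.304, 0.0], [0.001, -0.0, -1.0]]
force: [-0.7, 0.4, -2.0]
grip_width: 5.7
grip_force: 30.0
```

step_arm(
  hand=[1,1],
  slide=[
    [0,0,0],
    [0,0,0],
  ],
  yaw=[0,0],
)

```text
t: 15.3
position: [545.5, -193.4, 246.2]
tcp_rot: [[-0.303, 0.953, -0.001], [0.953, 0.303, 0.001], [0.001, -0.001, -1.0]]
force: [0.0, 0.1, -2.0]
grip_width: 6.2
grip_force: 30.0
```

```bash
python3 - <<'E'
from h import *
im,d=cams.get_image('side');s=sensors.state();np.save('pics/s8d.npy',d)
cv2.imwrite('pics/side8.png',im);cv2.imwrite('pics/side8c.png',cv2.resize(im[20:260,140:460],(800,600)))
P=cloud(d,'side');a=np.radians(17.67);q=P-np.array([547,-193.5,0])
R=np.stack([q[...,0]*np.cos(a)+q[...,1]*np.sin(a),-q[...,0]*np.sin(a)+q[...,1]*np.cos(a),P[...,2]],-1)
hsv=cv2.cvtColor(im,cv2.COLOR_BGR2HSV)
p=s['position']-np.array([547,-193.5,0]);print('hand rack',p[0]*np.cos(a)+p[1]*np.sin(a),-p[0]*np.sin(a)+p[1]*np.cos(a),p[2],np.degrees(np.arctan2(s['tcp_rot'][1][1],s['tcp_rot'][0][1])),s['grip_width'])
m=(hsv[...,1]<60)&(abs(R[...,0])<25)&(abs(R[...,1])<70)&(R[...,2]>92)&(R[...,2]<225)&(d>0)
print(m.sum(),np.percentile(R[m],[0.5,2,50,98,99.5],axis=0).round(1))
E
```

```text
hand rack -1.1557718695084156 0.9167922194093807 246.34764945060095 17.688998249083305 6.006889962771579
302 [[ -4.6 -38.1 123.1]
 [ -4.4 -36.2 125. ]
 [  0.7  39.8 175.3]
 [  1.2  44.4 223.1]
 [  1.3  45.2 224.6]]
```

View pics/side8c.png

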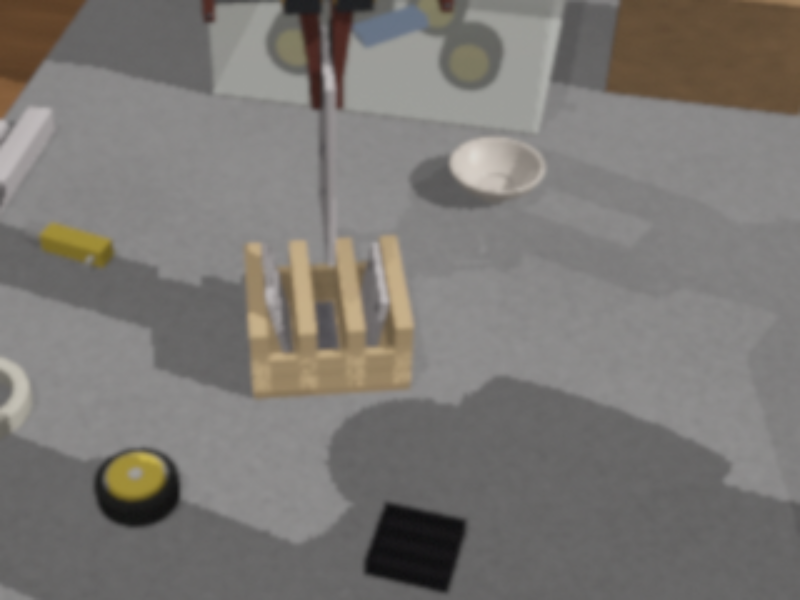

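The plate hangs vertically, centred over the middle slot, where the felt shows at (327,325) in the crop. Its lower edge is at z≈123. I'll lower it about 115 mm, with slow final steps.

step_arm(
  hand=[1,1,1,1,1,1,1],
  slide=[
    [0,0,0.02],
    [0,0,0.02],
    [0,0,0.015],
    [0,0,0.015],
    [0,0,0.015],
    [0,0,0.015],
    [0,0,0],
  ],
  yaw=[0,0,0,0,0,0,0],
)

```text
t: 16.23
position: [545.0, -193.5, 145.2]
tcp_rot: [[-0.304, 0.953, -0.003], [0.953, 0.304, 0.001], [0.002, -0.002, -1.0]]
force: [0.0, -0.8, -2.6]
grip_width: 5.7
grip_force: 30.0
```

step_arm(
  hand=[1,1,1,1],
  slide=[
    [0,0,0.004],
    [0,0,0.004],
    [0,0,0.002],
    [0,0,0],
  ],
  yaw=[0,0,0,0],
)

```text
t: 16.73
position: [545.9, -193.9, 136.7]
tcp_rot: [[-0.304, 0.953, -0.0], [0.953, 0.304, 0.0], [0.0, 0.0, -1.0]]
force: [-0.9, -0.6, -2.5]
grip_width: 5.8
grip_force: 30.0
```

step_arm(
  hand=[1,1,1,1],
  slide=[
    [0,0,0.002],
    [0,0,0.001],
    [0,0,0.001],
    [0,0,0],
  ],
  yaw=[0,0,0,0],
)

```text
t: 17.23
position: [545.9, -193.9, 132.6]
tcp_rot: [[-0.304, 0.953, -0.0], [0.953, 0.304, 0.0], [0.0, -0.0, -1.0]]
force: [1.1, 0.1, -2.2]
grip_width: 5.9
grip_force: 30.0
```

step_arm(
  hand=[1,1,1],
  slide=[
    [0,0,0.001],
    [0,0,0.001],
    [0,0,0],
  ],
  yaw=[0,0,0],
)

```text
t: 17.6
position: [546.1, -193.9, 131.2]
tcp_rot: [[-0.304, 0.953, 0.0], [0.953, 0.304, -0.0], [-0.0, 0.0, -1.0]]
force: [-1.7, 1.7, 4.1]
grip_width: 5.9
grip_force: 30.0
```

The plate touched the floor at the expected height (TCP z 131, force up by 6 N). I'll release slowly.

step_arm(
  hand=[0.85,0.8,0.7,0.6,0.4,0.2,0,-0.3,-0.6,-1],
  slide=[
    [0,0,0],
    [0,0,0],
    [0,0,0],
    [0,0,0],
    [0,0,0],
    [0,0,0],
    [0,0,0],
    [0,0,0],
    [0,0,0],
    [0,0,0],
  ],
  yaw=[0,0,0,0,0,0,0,0,0,0],
)

```text
t: 18.85
position: [546.0, -193.9, 130.6]
tcp_rot: [[-0.304, 0.953, -0.0], [0.953, 0.304, 0.0], [0.0, -0.0, -1.0]]
force: [-0.5, 0.1, -0.8]
grip_width: 70.5
grip_force: 0.0
```

step_arm(
  hand=[-1,-1,-1],
  slide=[
    [0,0,0],
    [0,0,0],
    [0,0,-0.005],
  ],
  yaw=[0,0,0],
)

```text
t: 19.23
position: [545.7, -193.8, 135.5]
tcp_rot: [[-0.304, 0.953, -0.001], [0.953, 0.304, 0.0], [0.001, -0.001, -1.0]]
force: [-0.7, -0.3, 1.0]
grip_width: 87.7
grip_force: 0.0
```

step_arm(
  hand=[-1,-1,-1,-1,-1,-1],
  slide=[
    [0,0,-0.02],
    [0,0,-0.03],
    [0,0,-0.04],
    [0,0,-0.03],
    [0,0,0],
    [0,0,0],
  ],
  yaw=[0,0,0,0,0,0],
)

```text
t: 19.98
position: [545.4, -193.6, 254.9]
tcp_rot: [[-0.304, 0.953, -0.001], [0.953, 0.304, 0.001], [0.001, -0.001, -1.0]]
force: [-0.9, -0.4, 0.3]
grip_width: 87.7
grip_force: 0.0
```

```bash
python3 - <<'E'
from h import *
im,d=cams.get_image('side')
cv2.imwrite('pics/side9c.png',cv2.resize(im[20:260,140:460],(800,600)))
E
```

```text
(no output)
```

View pics/side9c.png

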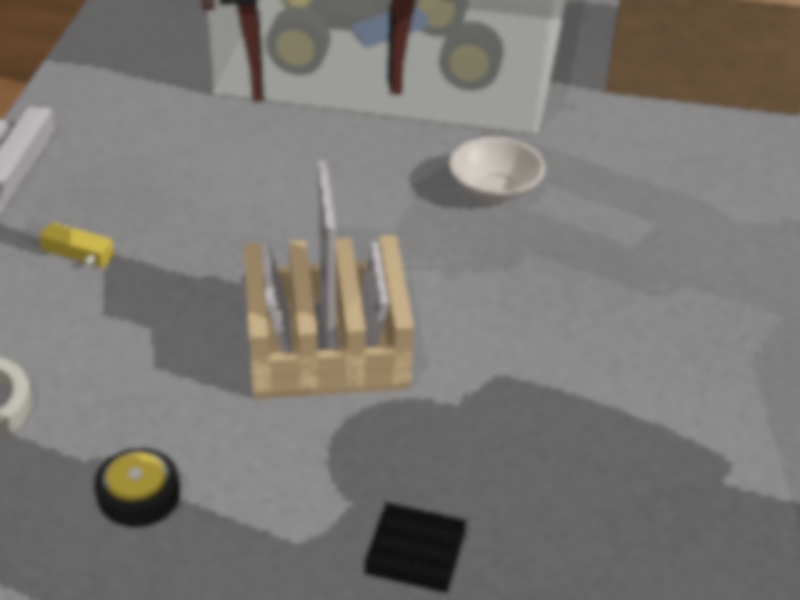

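The plate stands upright on its own in the middle slot, at (328,260). The wheel at (138,485) and the holder at (415,547) haven't moved, and the gripper is clear.

```bash
python3 -c "
from rig import ctrl
print(ctrl.sign_off())"
```

```text
the job is handed in; nothing more can be done
None
```

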